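# Hang the matching fish-print block on the sprung drying hook

## Task

Look which red sample lies on the white napkin, lift the printing block of the same outline out of its bin and set it down upright in the blue drip tray. Then, with the block standing there, pull the yellow sprung hook down, run it under the block's handle and ease it back up, never letting it fly, until it is fully up with the block hanging level from it, clear of the tray and still. Leave the other blocks in their bins and everything else on the table where it stands.

Things in the scene. Friction and masses are not known exactly. Their poses are not given: they have to be found in the camera images.
- block_fish: Brown wooden block 20 mm thick, 0.15 to 0.29 kg, loose, with a steel wire handle: two posts 72 mm apart carry a straight round bar (10 mm diameter) along the block's x, its axis 90 mm above the underside. Balanced under the bar's middle. Origin: centre of the underside, below the bar's middle; z up. Outline from above: a fish, 118 mm long along x (head to +x), 68 mm wide.
- block_star: Brown wooden block 20 mm thick, 0.15 to 0.29 kg, loose, with a steel wire handle: two posts 72 mm apart carry a straight round bar (10 mm diameter) along the block's x, its axis 90 mm above the underside. Balanced under the bar's middle. Origin: centre of the underside, below the bar's middle; z up. Outline from above: a five-armed starfish, 118 mm across.
- block_turtle: Brown wooden block 20 mm thick, 0.15 to 0.29 kg, loose, with a steel wire handle: two posts 72 mm apart carry a straight round bar (10 mm diameter) along the block's x, its axis 90 mm above the underside. Balanced under the bar's middle. Origin: centre of the underside, below the bar's middle; z up. Outline from above: a turtle, head to +x, four flippers, 108 mm long (x), 102 mm wide.
- sample_fish: Red flat sample 6 mm thick with the same outline as block_fish, no handle, fixed. One of the three samples lies on the napkin (that is the one to match); the other two lie in the dark wooden tray beyond the bins at the robot's right.
- sample_star: Red flat sample 6 mm thick with the same outline as block_star, no handle, fixed. One of the three samples lies on the napkin (that is the one to match); the other two lie in the dark wooden tray beyond the bins at the robot's right.
- sample_turtle: Red flat sample 6 mm thick with the same outline as block_turtle, no handle, fixed. One of the three samples lies on the napkin (that is the one to match); the other two lie in the dark wooden tray beyond the bins at the robot's right.
- napkin: White square napkin, 150 by 150 mm, 4 mm thick, on the table beside the bins; it carries the one sample to match. Fixed. Origin: centre of its underside.
- bin_a: Shallow grey bin, 142 by 142 mm outside, walls 4 mm thick and 16 mm high, floor 4 mm thick, fixed. Holds one of the blocks, loose. Origin: centre of its underside. Which block is in which bin varies.
- bin_b: Grey bin like bin_a.
- bin_c: Grey bin like bin_a.
- drip_tray: Blue drip tray, empty, 170 mm (x) by 160 mm (y) outside, walls 5 mm thick and 14 mm high, floor 5 mm thick, fixed; axes as the world's. It lies beneath the line along which the hook travels: in x its centre is within about 6 mm of that line. Origin: centre of its underside.
- rail: Aluminium rail along y, 64 mm wide, 460 mm long, 48 mm high, fixed, beyond the drip tray. Origin: centre of its underside. A blue trolley runs on it with an upright mast (30 mm wide, top 315 mm above the table, front face 24 mm nearer the robot than the rail's middle; a blue spring drum of 84 mm diameter behind its top).
- trolley (a joint): Travel of the trolley along the rail in m, grows towards +y, -0.17 to 0.17, 0 in the middle of the rail. Moves freely against about 1 N of friction and stays where left.
- hook (a joint): How far the yellow hook is pulled down, in m: 0 fully up (its rest), 0.14 at the bottom stop. A spring always pulls it up: about 7 N to start it down, 10 N at the bottom; it flies up if let go. It still lifts any block to the top. It moves straight down the mast and along y with the trolley; it does not turn.
- hook_seat (a point): Middle of the upper face of the hook's foot. Hook: yellow strap 22 mm wide (x), a J seen along x: shank at +y (inner face 19 mm from this point), foot 6 mm thick, at -y a lip (inner face 19, outer 25 mm from this point) rising 14 mm over the foot. Open to -y: takes a bar lying along x from the bar's +y side. Fully up: 182 mm above the table. 130 mm nearer the robot than the rail's middle.
- cup_floor (a point): Middle of the floor inside the square yellow cup on top of the hook, open upward, for pushing the hook down and along with closed fingertips: inside 48 by 48 mm, walls 6 mm thick, 20 mm deep. Straight above hook_seat by 80 mm (cup underside: 74 mm); 262 mm above the table when fully up. A flat arm 22 mm wide joins it to the mast at +x.
- flask: White drinking flask with steel cap, 66 mm diameter, 200 mm tall, standing between the bins and the drip tray. Loose. Origin: centre of its underside, as for all that follow.
- tumbler: Open steel tumbler, 76 mm diameter, 85 mm tall, loose.
- palette: White flower-shaped paint palette, 138 mm across, 15 mm high, loose.
- mug: Green mug, 80 mm diameter, 85 mm tall, handle at its +y, loose.
- paint_jar: Glass jar with red lid, 60 mm diameter, 75 mm tall, loose.
- pomelo: Yellow pomelo, 124 mm diameter, 117 mm tall, loose.
Not all that is in view belongs to the job. What is shaped like the block_fish but pink or purple is not meant.

How it is judged:
By the outcome, as a careful person would: the job done as asked, in the order asked, and still so for the second after the job is handed in, with the robot touching nothing.
It also fails if it takes over 72 s, if anything falls off the work surface, if the arm or the gripper's body presses on something with over 40 N, if the wrist force passes 120 N, or if a joint passes its speed limit or range.

## Robot

A 6-joint arm with a two-finger parallel gripper is mounted at the origin on the work surface. World frame = base frame: x ahead of the robot, y to its left, z up, the work surface at z = 0. Lengths are in mm, angles in rad, forces in N, time in s.
With the tool pointing down it reaches from about 300 to 825 mm from the base axis. Payload 5.4 kg.
Tool frame: the origin (TCP) lies at the very end of the fingers, on their centre line; the grasp point (between the pads) lies 19 mm behind it; z points along the fingers, y is the line along which they close (so a half turn about z gives the same grasp; the last joint's range is limited). The gripper opens to 92 mm and grips with 3 to 60 N. Pads are 20 mm wide; open, the fingers measure 128 mm over their backs; the gripper's body (75 mm by 189 mm) begins 69 mm behind the grasp point.
Start: joints at [0.994, 0.158, 1.597, -0, 1.386, -0.21], TCP at [206.221, 536.73, 214.601] pointing down, gripper open.
Joint ranges: [-2.91, 2.91], [-0.94, 2.29], [0.18, 2.7], [-1.29, 4.43], [0.17, 2.64], [-3, 3]. Speed limits (rad/s): [2.57, 2.57, 3.14, 3.14, 3.14, 3.14].

## Interface

Orientations are given as [roll, pitch, yaw] about the fixed x, y, z axes, in that order (R = Rz(yaw) Ry(pitch) Rx(roll)).
In Python, from cell import arm, imaging gives the robot as it stands.
- The arm moves only by the tool servo_tool, never from a script. Its argument "moves" is a list of rows, each a list of 7 numbers: the gripper's target within -1 to 1 (fully open at 1, half-way at 0, shut at -1), then the shift along the tool's x, y, z as a fraction of full scale, then the turn, a rotation vector about the tool's x, y, z as a fraction of full scale. In form: [[grip, tx, ty, tz, rx, ry, rz], ...]. A call has 1 to 12 rows; each row is the pose to reach, as a shift and turn from the pose commanded when the call began, along the tool's axes at that moment; what a row does not reach only later rows make up. Full scale, the value 1, is 30 cm for a shift and 1.5 rad for a turn. A row lasts 1/12 s, in which the tool goes at most 41.7 mm and 7.16 degrees, less where a joint would pass 70% of its speed; a pose out of reach is approached as far as the arm can. A call with a number of a shift or a turn outside -1 to 1 is refused whole. A call with a gripper value outside its range is refused whole. The fingers move at their own pace and stop on an object; the grip force is fixed at half the most. Time passes only in rows, so rows that repeat a pose let the fingers close. It gives the time, the measured TCP pose, the force, the opening and the grip force at its end, in the units of the state.
- arm.observe(): the state, without advancing time (a new reading comes with each control period).
- imaging.camera(name): name is "scene" or "top" or "wrist"; returns (picture, depth): 420x560x3 uint8, blue, green, red; 420x560 float32, mm along the optical axis (not along the pixel's ray), 0 where there is no reading.
- imaging.calibration(name): a dict with "fx", "fy", "cx", "cy" (pixels), "rvec" (rotation vector, rad) and "tvec" (3), from world to camera coordinates, as OpenCV has them. Camera axes: x right, y down, z forward; pixel columns grow to the right and rows downward; lengths in mm; the calibration is good to about 2 mm. A picture is of the moment at which its call begins: read the wrist's pose just before it. calibration takes no time and is no camera call; for the wrist camera it gives the pose at the moment of the call.
- arm.job_done(): hands the job in; it is judged then, once.
The state is a dict: "time_s": time; "joint_pos": joint angles; "joint_velocities": joint speeds; "joint_efforts": joint torques, N m; "position": TCP position; "ee_rot": TCP orientation; "contact_force": force on the tool from outside, world axes, zero at the start; "ft_torque": the same for the moment, N m; "width": opening from 0.0 (shut) to 1.0 (fully open); "finger_force": force on a finger pad.
Only numpy, scipy, OpenCV 4.12 (cv2) and the standard library are available. Lean on these libraries where they do the work, as an engineer would, in place of code of your own. Each camera call takes 0.05 s, during which the arm holds its last target. There are 200 camera calls.

## Working session

There is one attempt and no reset: what is moved stays moved. The work goes in short steps, Python scripts to look and compute and a tool call to move; the robot and the scene stay as the last step left them, time stands still between calls to the robot, and variables do not carry over. Pictures are saved under pics/ and viewed, at most 10 in all, crops included, and the job is handed in when it is done.

Besides the shell and the picture viewer there is one more tool, called after "Emit:" by a JSON object that holds its "op" and its "data", one argument or row to a line. servo_tool: Moves the arm, as the interface text tells. Its arguments: {"type":"object","properties":{"moves":{"type":"array"}},"required":["moves"]}

```bash
ls; mkdir -p pics; cat > h.py <<'E'
import numpy as np, cv2
from scipy.spatial.transform import Rotation as R
from cell import arm, imaging
def cam(n,save=None):
    c=imaging.calibration(n); p,d=imaging.camera(n)
    if save: cv2.imwrite('pics/'+save,p)
    return p,d,c
def pts(d,c):
    v,u=np.mgrid[:d.shape[0],:d.shape[1]]
    P=np.stack([(u-c['cx'])/c['fx']*d,(v-c['cy'])/c['fy']*d,d],-1)
    Rm=cv2.Rodrigues(np.array(c['rvec'],float))[0]
    W=(P-np.array(c['tvec'],float).ravel())@Rm
    W[d<=0]=np.nan
    return W
E
python3 - <<'E'
from h import *
for n in ('scene','top'):
    p,d,c=cam(n,n+'0.png'); np.savez(n+'0.npz',p=p,W=pts(d,c)); print(c)
s=arm.observe(); print(s)
E
```

```text
pics
{'fx': 424.3137329718481, 'fy': 424.3137329718481, 'cx': 277.7226860513191, 'cy': 211.56213601738511, 'rvec': array([ 2.23291849,  1.32226017, -0.39822391]), 'tvec': array([-178.14253197, -286.02846149, 1575.46049718])}
{'fx': 539.538670166392, 'fy': 539.538670166392, 'cx': 284.41307705921724, 'cy': 205.67630454570465, 'rvec': array([ 2.09706973, -2.12899567,  0.23601009]), 'tvec': array([ -66.72123945,  549.9426955 , 1661.98555689])}
{'time_s': 0.1, 'joint_pos': array([ 9.93916223e-01,  1.58989595e-01,  1.59809979e+00, -1.88883132e-05,
        1.38620843e+00, -2.10112235e-01]), 'joint_velocities': array([-5.09024055e-04, -2.42063899e-03, -2.08843834e-03, -2.89315793e-04,
       -6.52906528e-04, -8.36565066e-05]), 'joint_efforts': array([-1.15384122e-03, -3.86505389e+01, -3.22958887e+01,  7.01511512e-02,
        3.39634751e-02, -4.26995041e-05]), 'position': array([205.90993042, 536.25776993, 213.71864099]), 'ee_rot': array([-3.13992112e+00, -3.37491890e-04,  2.77482799e+00]), 'contact_force': array([ 0.45700818, -0.03798841, -0.29818237]), 'ft_torque': array([ 0.04138917, -0.05761632,  0.01009292]), 'finger_force': 0.0, 'width': 1.0018048042784864}
```

View pics/top0.png

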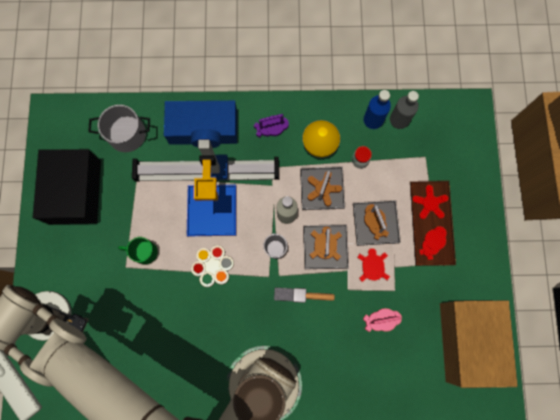

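View pics/scene0.png

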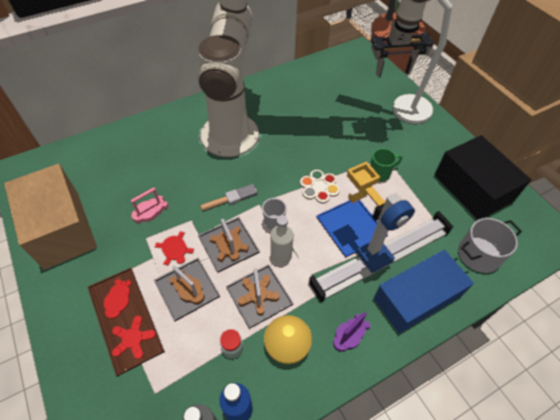

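The napkin (372,265 in top view) carries the turtle. The turtle block is in the lower-left bin (326,245), and the flask (287,208) and tumbler (276,246) stand between it and the tray. Next I'll measure these positions.

```bash
cat > m.py <<'E'
from h import *
f=np.load('top0.npz'); W=f['W']; p=f['p']
for n,(u,v) in dict(turtlebin=(325,245),tray=(212,210),cup=(206,188),flask=(287,202),tumbler=(276,246),starbin=(322,187),rail=(250,168),palette=(212,265)).items(): print(n,W[v,u].round())
B=W[225:268,303:350].reshape(-1,3); b=B[B[:,2]>80]; print('bar',len(b)); print(b.round())
# cup
C=W[172:203,190:222].reshape(-1,3); c=C[(C[:,2]>250)]; print('cup',len(c),c.min(0),c.max(0),c.mean(0))
hsv=cv2.cvtColor(p,cv2.COLOR_BGR2HSV)
m=(hsv[...,0]>105)&(hsv[...,0]<125)&(hsv[...,1]>180)&(hsv[...,2]>90)&(W[...,2]<25)&(W[...,0]<620)
T=W[m]; print('tray',len(T),np.nanpercentile(T,[1,50,99],axis=0))
F=W[190:225,270:305].reshape(-1,3); q=F[F[:,2]>150]; print('flask',q.min(0),q.max(0))
g=W[150:180,135:280].reshape(-1,3); q=g[(g[:,2]>40)&(g[:,2]<56)]; print('rail',np.percentile(q,[1,99],axis=0))
E
python3 m.py
python3 -c "
import cv2;p=cv2.imread('pics/top0.png');cv2.imwrite('pics/c1.png',cv2.resize(p[140:290,160:360],None,fx=4,fy=4,interpolation=2))"
```

```text
turtlebin [ 425. -203.   28.]
tray [549. 162.   7.]
cup [558. 147. 267.]
flask [530. -81. 198.]
tumbler [428. -46.  -0.]
starbin [ 598. -193.  102.]
rail [682.  36.  35.]
palette [368. 159.  11.]
bar 85
[[ 464. -205.  101.]
 [ 465. -208.   99.]
 [ 465. -211.   98.]
 [ 463. -203.   88.]
 [ 461. -204.  105.]
 [ 461. -208.  101.]
 [ 462. -211.   97.]
 [ 462. -203.   80.]
 [ 459. -205.   97.]
 [ 458. -207.  102.]
 [ 458. -211.   99.]
 [ 455. -204.  102.]
 [ 455. -208.  100.]
 [ 455. -210.  102.]
 [ 452. -204.  101.]
 [ 452. -207.  103.]
 [ 453. -211.   96.]
 [ 449. -204.  102.]
 [ 449. -207.  100.]
 [ 449. -211.   96.]
 [ 446. -204.  100.]
 [ 446. -207.   98.]
 [ 446. -210.  100.]
 [ 444. -202.   92.]
 [ 444. -205.   93.]
 [ 442. -207.  102.]
 [ 443. -211.   96.]
 [ 440. -201.  100.]
 [ 439. -204.  104.]
 [ 440. -207.   98.]
 [ 439. -210.  103.]
 [ 436. -201.  102.]
 [ 437. -204.   97.]
 [ 437. -207.   98.]
 [ 437. -210.   99.]
 [ 435. -201.   93.]
 [ 435. -205.   88.]
 [ 434. -207.   98.]
 [ 434. -210.   97.]
 [ 431. -201.   96.]
 [ 431. -204.   98.]
 [ 431. -207.   96.]
 [ 430. -210.  
[... 634 characters left out ...]
]
 [ 397. -200.   93.]
 [ 396. -203.  100.]
 [ 395. -205.  106.]
 [ 393. -199.   99.]
 [ 394. -203.   97.]
 [ 393. -206.   99.]
 [ 392. -197.   89.]
 [ 390. -199.   99.]
 [ 391. -203.   95.]
 [ 390. -206.   99.]
 [ 387. -199.   98.]
 [ 387. -202.   99.]]
cup 567 [523.74438567 118.66810826 250.22006548] [609.43792522 179.56855858 289.86468018] [558.46571759 149.40322994 269.10867187]
tray 1513 [[467.86044246  89.67198099  -4.44958143]
 [521.89673721 171.41916387   5.69656456]
 [615.59490859 239.51925067  17.60081193]]
flask [515.05485427 -96.83341151 150.08205173] [547.45135618 -66.5672097  207.84729552]
rail [[644.3469092  -56.65879525  40.24342252]
 [722.58281016 411.14405849  55.75631484]]
```

View pics/c1.png

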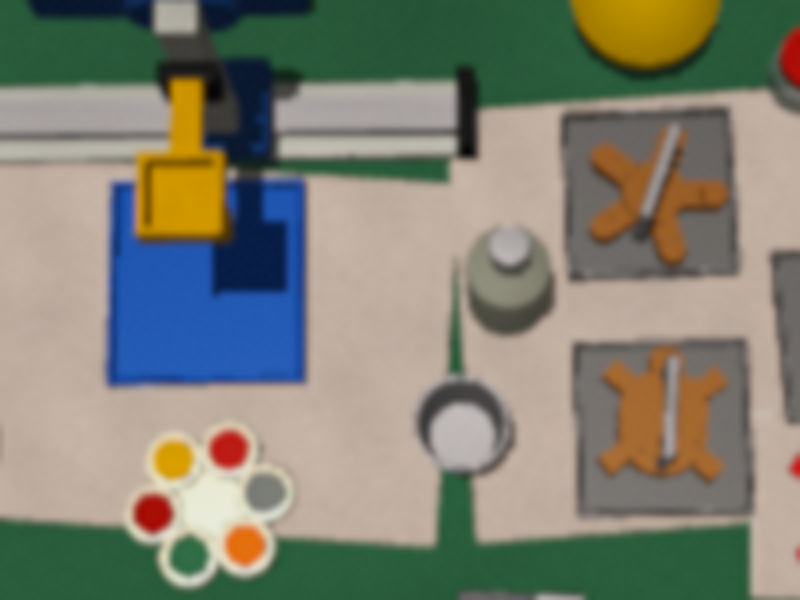

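```bash
cat >> h.py <<'E'
def go(xyz,yaw,n=1):
    s=arm.observe(); Rm=R.from_euler('xyz',s['ee_rot']); T=R.from_euler('xyz',[np.pi,0,yaw])
    print('t',round(s['time_s'],2),'at',s['position'].round(1),s['ee_rot'].round(3),'F',s['contact_force'].round(1),'w',round(s['width'],3),'ff',round(float(s['finger_force']),1))
    print('shift/300',(Rm.inv().apply(np.array(xyz)-s['position'])/300).round(4),'rot/1.5',((Rm.inv()*T).as_rotvec()/1.5).round(4))
def ray(u,v,z,c):
    Rm=cv2.Rodrigues(np.array(c['rvec'],float))[0]; o=-Rm.T@np.array(c['tvec'],float).ravel()
    d=Rm.T@np.array([(u-c['cx'])/c['fx'],(v-c['cy'])/c['fy'],1]); return o+d*(z-o[2])/d[2]
E
python3 - <<'E'
from h import *
c=imaging.calibration('top')
g=lambda a,b,z:ray(a/4+160-.4,b/4+140-.4,z,c).round(1)
for n,a in dict(trayTL=(110,182,14),trayBR=(304,383,14),trayBL=(108,384,14),trayTR=(304,182,14),cupBL=(137,240,282),cupBR=(228,240,282),cupTL=(137,152,282),bar1=(673,357,94),bar2=(667,463,94),barTopEnd=(673,357,94),bin1=(577,343,16),bin2=(752,514,16),flaskcap=(508,245,200),tumbL=(416,425,85),tumbR=(510,425,85)).items(): print(n,g(*a))
go((300,400,330),np.pi)
E
```

```text
trayTL [632.6 244.3  14. ]
trayBR [462.7  83.9  14. ]
trayBL [464.2 242.2  14. ]
trayTR [630.4  84.5  14. ]
cupBL [521.4 178.1 282. ]
cupBR [520.6 115.1 282. ]
cupTL [584.5 179.3 282. ]
bar1 [ 466. -208.   94.]
bar2 [ 383.8 -200.7   94. ]
barTopEnd [ 466. -208.   94.]
bin1 [ 491.9 -137.6   16. ]
bin2 [ 351.3 -274.1   16. ]
flaskcap [532.8 -80.1 200. ]
tumbL [417.2  -8.4  85. ]
tumbR [416.1 -81.   85. ]
t 0.1 at [205.9 536.3 213.7] [-3.14  -0.     2.775] F [ 0.5 -0.  -0.3] w 1.002 ff 0.0
shift/300 [-0.4555 -0.3122 -0.3872] rot/1.5 [-0.0011 -0.0004 -0.2445]
```

Emit:
{"op": "servo_tool", "data": {
  "moves": [
    [-1,-0.455,-0.31,-0.387,0,0,-0.2445],
    [-1,-0.455,-0.31,-0.387,0,0,-0.2445],
    [-1,-0.455,-0.31,-0.387,0,0,-0.2445],
    [-1,-0.455,-0.31,-0.387,0,0,-0.2445],
    [-1,-0.455,-0.31,-0.387,0,0,-0.2445],
    [-1,-0.455,-0.31,-0.387,0,0,-0.2445],
    [-1,-0.455,-0.31,-0.387,0,0,-0.2445],
    [-1,-0.455,-0.31,-0.387,0,0,-0.2445]
  ]
}}

```text
time_s: 0.77
position: [299.7, 401.1, 329.5]
ee_rot: [-3.141, -0.002, 3.141]
contact_force: [-0.1, -0.1, -0.3]
width: 0.445
finger_force: 0.0
```

```bash
python3 -c "
from h import *
go((552,148,310),np.pi)"
```

```text
t 0.77 at [299.7 401.1 329.5] [-3.141e+00 -2.000e-03  3.141e+00] F [-0.1 -0.1 -0.3] w 0.445 ff 0.0
shift/300 [-0.8413 -0.8434  0.0643] rot/1.5 [-0.0004 -0.0011 -0.0001]
```

Emit:
{"op": "servo_tool", "data": {
  "moves": [
    [-1,-0.84,-0.843,0.05,0,0,0],
    [-1,-0.84,-0.843,0.05,0,0,0],
    [-1,-0.84,-0.843,0.05,0,0,0],
    [-1,-0.84,-0.843,0.05,0,0,0],
    [-1,-0.84,-0.843,0.05,0,0,0],
    [-1,-0.84,-0.843,0.05,0,0,0],
    [-1,-0.84,-0.843,0.05,0,0,0],
    [-1,-0.84,-0.843,0.05,0,0,0],
    [-1,-0.84,-0.843,0.05,0,0,0],
    [-1,-0.84,-0.843,0.05,0,0,0],
    [-1,-0.84,-0.843,0.05,0,0,0]
  ]
}}

```text
time_s: 1.68
position: [551.7, 148.6, 313.3]
ee_rot: [3.141, -0.004, 3.141]
contact_force: [-0.5, 0.6, 0.0]
width: 0.005
finger_force: 0.0
```

```bash
python3 -c "
from h import *
go((552,148,270),np.pi)
cam('wrist','w1.png')"
```

```text
t 1.68 at [551.7 148.6 313.3] [ 3.141 -0.004  3.141] F [-0.5  0.6  0. ] w 0.005 ff 0.0
shift/300 [-0.0015 -0.0022  0.1442] rot/1.5 [ 0.0003 -0.003  -0.0002]
```

View pics/w1.png

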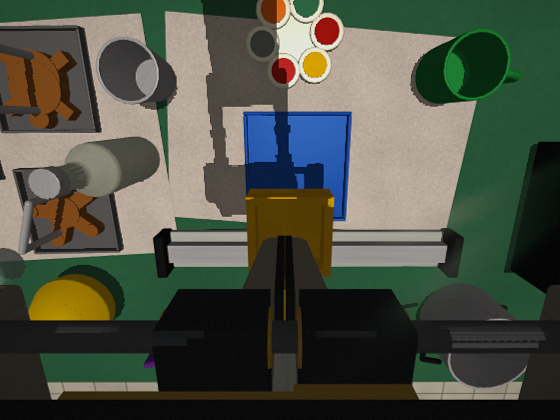

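The wrist view shows the closed fingertips (285,237) just above the cup (248..333), centred to within about 3 mm. I'll dip in and push the trolley to +y.

Emit:
{"op": "servo_tool", "data": {
  "moves": [
    [-1,0,0,0.08,0,0,0],
    [-1,0,0,0.12,0,0,0],
    [-1,0,0,0.15,0,0,0],
    [-1,0,0.03,0.15,0,0,0],
    [-1,0,0.08,0.15,0,0,0],
    [-1,0,0.15,0.15,0,0,0],
    [-1,0,0.22,0.15,0,0,0],
    [-1,0,0.29,0.15,0,0,0],
    [-1,0,0.36,0.15,0,0,0],
    [-1,0,0.43,0.15,0,0,0],
    [-1,0,0.49,0.15,0,0,0],
    [-1,0,0.53,0.15,0,0,0]
  ]
}}

```text
time_s: 2.73
position: [551.6, 309.7, 271.2]
ee_rot: [3.141, 0.0, -3.14]
contact_force: [0.7, -0.1, -0.2]
width: 0.003
finger_force: 0.1
```

Emit:
{"op": "servo_tool", "data": {
  "moves": [
    [-1,0,0.03,0,0,0,0],
    [-1,0,0.045,0,0,0,0],
    [-1,0,0.055,0,0,0,0],
    [-1,0,0.055,0,0,0,0],
    [-1,0,0.055,0,0,0,0],
    [-1,0,0.03,-0.05,0,0,0],
    [-1,0,0.03,-0.15,0,0,0],
    [-1,0,0.03,-0.26,0,0,0],
    [1,0,-0.05,-0.26,0,0,0],
    [1,0.1,-0.18,-0.26,0,0,0]
  ]
}}

```text
time_s: 3.57
position: [529.8, 258.8, 349.9]
ee_rot: [3.14, 0.005, -3.141]
contact_force: [0.9, -1.2, 0.4]
width: 0.126
finger_force: 0.0
```

```bash
python3 -c "
from h import *
go((426,-204,340),np.pi-.08)"
```

```text
t 3.57 at [529.8 258.8 349.9] [ 3.14   0.005 -3.141] F [ 0.9 -1.2  0.4] w 0.126 ff 0.0
shift/300 [ 0.3465 -1.5425  0.0298] rot/1.5 [0.0009 0.0031 0.0534]
```

Emit:
{"op": "servo_tool", "data": {
  "moves": [
    [1,0.16,-0.8,0,0,0,0.053],
    [1,0.16,-0.8,0,0,0,0.053],
    [1,0.16,-0.8,0,0,0,0.053],
    [1,0.16,-0.8,0,0,0,0.053],
    [1,0.16,-0.8,0,0,0,0.053],
    [1,0.16,-0.8,0,0,0,0.053],
    [1,0.16,-0.8,0,0,0,0.053]
  ]
}}

```text
time_s: 4.15
position: [477.9, 13.3, 348.9]
ee_rot: [-3.139, 0.001, 3.054]
contact_force: [0.0, 0.1, -0.3]
width: 0.632
finger_force: 0.0
```

```bash
python3 -c "
from h import *
go((426,-204,250),np.pi-.08)"
```

```text
t 4.15 at [477.9  13.3 348.9] [-3.139e+00  1.000e-03  3.054e+00] F [ 0.   0.1 -0.3] w 0.632 ff 0.0
shift/300 [ 0.1093 -0.7357  0.3317] rot/1.5 [-0.0018  0.0004 -0.005 ]
```

Emit:
{"op": "servo_tool", "data": {
  "moves": [
    [1,0.109,-0.735,0.05,0,0,0],
    [1,0.109,-0.735,0.05,0,0,0],
    [1,0.109,-0.735,0.05,0,0,0],
    [1,0.109,-0.735,0.05,0,0,0],
    [1,0.109,-0.735,0.05,0,0,0],
    [1,0.109,-0.735,0.33,0,0,0],
    [1,0.109,-0.735,0.33,0,0,0],
    [1,0.109,-0.735,0.33,0,0,0],
    [1,0.109,-0.735,0.33,0,0,0],
    [1,0.109,-0.735,0.33,0,0,0]
  ]
}}

```text
time_s: 4.98
position: [429.6, -198.2, 251.8]
ee_rot: [-3.14, 0.002, 3.062]
contact_force: [1.3, -0.3, 0.1]
width: 1.0
finger_force: 0.0
```

```bash
python3 -c "
from h import *
go((426,-204,75),np.pi-.08)
p,d,c=cam('wrist','w2.png'); W=pts(d,c); np.save('w2.npy',W)
m=(W[...,2]>85)&(W[...,2]<104)&(abs(W[...,0]-426)<60)&(abs(W[...,1]+204)<40)
q=W[m]; print(len(q)); o=q.mean(0); print(o, np.percentile(q,[1,99],axis=0)); a=np.polyfit(q[:,0]-426,q[:,1],1); print(a)"
```

```text
t 4.98 at [ 429.6 -198.2  251.8] [-3.140e+00  2.000e-03  3.062e+00] F [ 1.3 -0.3  0.1] w 1.0 ff 0.0
shift/300 [ 0.0118 -0.0197  0.5894] rot/1.5 [-0.0007  0.0014  0.0006]
649
[ 426.29090589 -200.89004044   97.19992802] [[ 388.27914876 -207.99365243   92.84652015]
 [ 466.32878219 -194.21472698   99.45970389]]
[-8.17774410e-02 -2.00866251e+02]
```

View pics/w2.png

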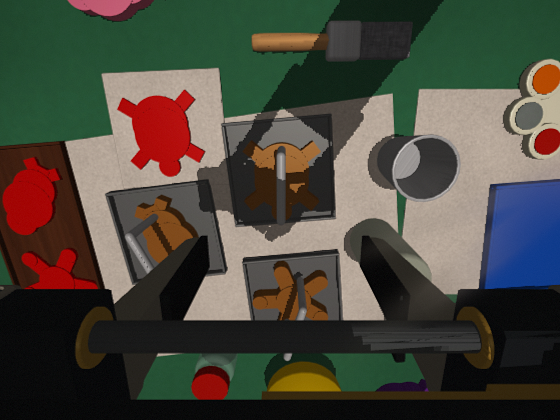

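The wrist view shows the turtle block's bar (281, 150..220) lined up with the tool and centred between the open fingers, with nothing in the way. I'll descend and grip.

Emit:
{"op": "servo_tool", "data": {
  "moves": [
    [1,0.01,-0.012,0.12,0,0,0],
    [1,0.01,-0.012,0.24,0,0,0],
    [1,0.01,-0.012,0.36,0,0,0],
    [1,0.01,-0.012,0.48,0,0,0],
    [1,0.01,-0.012,0.55,0,0,0],
    [1,0.01,-0.012,0.585,0,0,0],
    [1,0.01,-0.012,0.585,0,0,0],
    [0,0.01,-0.012,0.585,0,0,0],
    [0,0.01,-0.012,0.585,0,0,0],
    [0,0.01,-0.012,0.585,0,0,0],
    [-1,0.01,-0.012,0.585,0,0,0],
    [-1,0.01,-0.012,0.585,0,0,0]
  ]
}}

```text
time_s: 6.03
position: [426.1, -202.0, 75.3]
ee_rot: [-3.14, 0.002, 3.062]
contact_force: [-0.2, 0.2, 1.4]
width: 0.658
finger_force: 0.0
```

Emit:
{"op": "servo_tool", "data": {
  "moves": [
    [-1,0,0,0,0,0,0],
    [-1,0,0,0,0,0,0],
    [-1,0,0,0,0,0,0],
    [-1,0,0,0,0,0,0],
    [-1,0,0,0,0,0,0],
    [-1,0,0,0,0,0,0],
    [-1,0,0,0,0,0,0],
    [-1,0,0,0,0,0,0]
  ]
}}

```text
time_s: 6.7
position: [425.5, -201.6, 74.2]
ee_rot: [-3.141, -0.0, 3.062]
contact_force: [-1.1, -1.5, -0.4]
width: 0.099
finger_force: 30.0
```

Emit:
{"op": "servo_tool", "data": {
  "moves": [
    [-1,0,0,-0.04,0,0,0],
    [-1,0,0,-0.1,0,0,0],
    [-1,0,0,-0.18,0,0,0],
    [-1,0,0,-0.27,0,0,0],
    [-1,0,0,-0.36,0,0,0],
    [-1,0,0,-0.45,0,0,0],
    [-1,0,0,-0.54,0,0,0],
    [-1,0,0,-0.63,0,0,0],
    [-1,0,0,-0.72,0,0,0],
    [-1,0,0,-0.81,0,0,0],
    [-1,0,0,-0.89,0,0,0],
    [-1,0,0,-0.92,0,0,0]
  ]
}}

```text
time_s: 7.7
position: [426.2, -202.2, 353.7]
ee_rot: [-3.139, 0.004, 3.062]
contact_force: [-0.1, 0.5, -2.2]
width: 0.094
finger_force: 30.0
```

```bash
python3 -c "
from h import *
go((552,152,350),np.pi)
p,d,c=cam('wrist','w3.png'); p,d,c=cam('top','t3.png'); W=pts(d,c)
C=W[120:210,100:240].reshape(-1,3); c=C[(C[:,2]>270)&(C[:,0]<585)&(C[:,0]>500)];print('cup',len(c),np.percentile(c,[2,98],axis=0))
"
```

```text
t 7.7 at [ 426.2 -202.2  353.7] [-3.139  0.004  3.062] F [-0.1  0.5 -2.2] w 0.094 ff 30.0
shift/300 [-0.3242  1.2101  0.01  ] rot/1.5 [-0.0021  0.0026 -0.053 ]
cup 240 [[524.90217895 280.81120966 270.46133699]
 [583.86599431 341.62930474 287.84330387]]
```

View pics/w3.png

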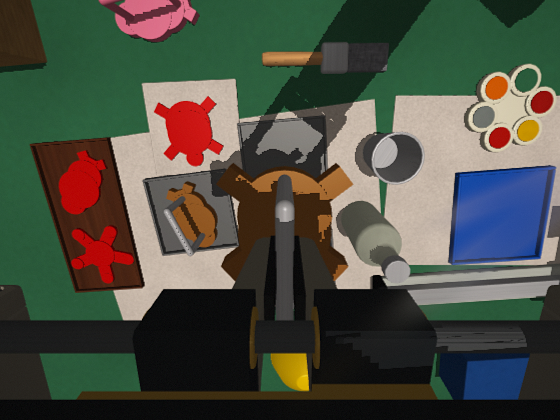

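The turtle block hangs level in the grip at (285,220). The cup now sits at about (554, 311). Next I'll carry the block over to the tray.

Emit:
{"op": "servo_tool", "data": {
  "moves": [
    [-1,-0.01,0.03,0,0,0,0],
    [-1,-0.03,0.1,0,0,0,-0.01],
    [-1,-0.05,0.19,0,0,0,-0.02],
    [-1,-0.08,0.29,0,0,0,-0.03],
    [-1,-0.11,0.39,0,0,0,-0.04],
    [-1,-0.13,0.49,0,0,0,-0.053],
    [-1,-0.16,0.59,0,0,0,-0.053],
    [-1,-0.19,0.69,0,0,0,-0.053],
    [-1,-0.21,0.79,0,0,0,-0.053],
    [-1,-0.23,0.86,0,0,0,-0.053],
    [-1,-0.24,0.9,0,0,0,-0.053],
    [-1,-0.24,0.9,0,0,0,-0.053]
  ]
}}

```text
time_s: 8.8
position: [518.1, 64.3, 347.8]
ee_rot: [3.14, -0.004, -3.138]
contact_force: [-0.1, 0.6, -1.5]
width: 0.097
finger_force: 30.0
```

```bash
python3 -c "
from h import *
go((553,150,350),np.pi)"
```

```text
t 8.8 at [518.1  64.3 347.8] [ 3.14  -0.004 -3.138] F [-0.1  0.6 -1.5] w 0.097 ff 30.0
shift/300 [-0.1172  0.2852 -0.0073] rot/1.5 [ 0.0008 -0.0026  0.0022]
```

Emit:
{"op": "servo_tool", "data": {
  "moves": [
    [-1,-0.03,0.06,0,0,0,0.002],
    [-1,-0.07,0.16,0,0,0,0.002],
    [-1,-0.1,0.25,0,0,0,0.002],
    [-1,-0.117,0.285,0.03,0,0,0.002],
    [-1,-0.117,0.285,0.1,0,0,0.002],
    [-1,-0.117,0.285,0.2,0,0,0.002],
    [-1,-0.117,0.285,0.3,0,0,0.002],
    [-1,-0.117,0.285,0.4,0,0,0.002],
    [-1,-0.117,0.285,0.5,0,0,0.002],
    [-1,-0.117,0.285,0.6,0,0,0.002],
    [-1,-0.117,0.285,0.68,0,0,0.002],
    [-1,-0.117,0.285,0.72,0,0,0.002]
  ]
}}

```text
time_s: 9.8
position: [550.5, 145.7, 129.2]
ee_rot: [-3.14, -0.008, 3.137]
contact_force: [-0.5, -0.2, -1.9]
width: 0.092
finger_force: 30.0
```

Emit:
{"op": "servo_tool", "data": {
  "moves": [
    [-1,0,0,0.03,0,0,0],
    [-1,0,0,0.06,0,0,0],
    [-1,0,0,0.06,0,0,0],
    [-1,0,0,0.06,0,0,0]
  ]
}}

```text
time_s: 10.13
position: [554.3, 147.2, 116.9]
ee_rot: [-3.142, 0.001, 3.138]
contact_force: [0.4, -0.9, -0.8]
width: 0.099
finger_force: 30.0
```

```bash
python3 -c "
from h import *
go((553,150,76.5),np.pi)"
```

```text
t 10.13 at [554.3 147.2 116.9] [-3.142e+00  1.000e-03  3.138e+00] F [ 0.4 -0.9 -0.8] w 0.099 ff 30.0
shift/300 [0.0047 0.0093 0.1347] rot/1.5 [-0.      0.0007 -0.0021]
```

Emit:
{"op": "servo_tool", "data": {
  "moves": [
    [-1,0.002,0.005,0.03,0,0,0],
    [-1,0.002,0.005,0.06,0,0,0],
    [-1,0.002,0.005,0.09,0,0,0],
    [-1,0.002,0.005,0.11,0,0,0],
    [-1,0.002,0.005,0.12,0,0,0],
    [-1,0.002,0.005,0.128,0,0,0],
    [-1,0.002,0.005,0.134,0,0,0],
    [-1,0.002,0.005,0.134,0,0,0],
    [-1,0.002,0.005,0.134,0,0,0]
  ]
}}

```text
time_s: 10.88
position: [553.4, 148.9, 76.2]
ee_rot: [3.142, 0.0, 3.139]
contact_force: [0.7, 0.4, -1.7]
width: 0.098
finger_force: 30.0
```

Emit:
{"op": "servo_tool", "data": {
  "moves": [
    [-1,0,0,0.004,0,0,0],
    [-1,0,0,0.006,0,0,0],
    [-1,0,0,0.006,0,0,0],
    [-1,0,0,0.006,0,0,0]
  ]
}}

```text
time_s: 11.22
position: [553.7, 148.8, 75.0]
ee_rot: [-3.141, 0.001, 3.139]
contact_force: [-0.5, -1.4, 3.9]
width: 0.098
finger_force: 30.0
```

Contact: the block is standing in the tray. I'll release it and rise.

Emit:
{"op": "servo_tool", "data": {
  "moves": [
    [0,0,0,0,0,0,0],
    [0,0,0,0,0,0,0],
    [0,0,0,0,0,0,0],
    [0,0,0,0,0,0,0],
    [0,0,0,-0.05,0,0,0],
    [0,0,0,-0.15,0,0,0],
    [0,0,0,-0.27,0,0,0],
    [0,0,0,-0.4,0,0,0],
    [-1,0,0,-0.53,0,0,0],
    [-1,0,0,-0.66,0,0,0],
    [-1,0,0,-0.78,0,0,0],
    [-1,0,0,-0.86,0,0,0]
  ]
}}

```text
time_s: 12.22
position: [554.1, 149.0, 336.7]
ee_rot: [3.141, 0.005, 3.139]
contact_force: [-0.6, 0.9, 0.6]
width: 0.23
finger_force: 0.0
```

```bash
python3 -c "
from h import *
go((553.5,311,305),np.pi)
p,d,c=cam('wrist','w4.png'); W=pts(d,c)
m=(W[...,2]>85)&(W[...,2]<104)&(abs(W[...,0]-553)<60)&(abs(W[...,1]-150)<40)
q=W[m]; print(len(q),q.mean(0), np.percentile(q,[1,99],axis=0),np.polyfit(q[:,0]-553,q[:,1],1))
m=(W[...,2]>255)&(W[...,2]<290)&(abs(W[...,0]-553)<36)&(abs(W[...,1]-311)<45)
q=W[m]; print(len(q), np.percentile(q,[1,99],axis=0))
"
```

```text
t 12.22 at [554.1 149.  336.7] [3.141 0.005 3.139] F [-0.6  0.9  0.6] w 0.23 ff 0.0
shift/300 [0.004  0.5398 0.1058] rot/1.5 [ 0.0002  0.0036 -0.002 ]
420 [554.11672325 149.67504147  98.14763585] [[516.50466188 145.26039095  92.18309775]
 [595.25505093 154.98519981 100.78550504]] [-9.70875910e-03  1.49685883e+02]
7384 [[525.94000001 284.46155796 257.23428723]
 [585.27124062 344.31290317 282.57284681]]
```

View pics/w4.png

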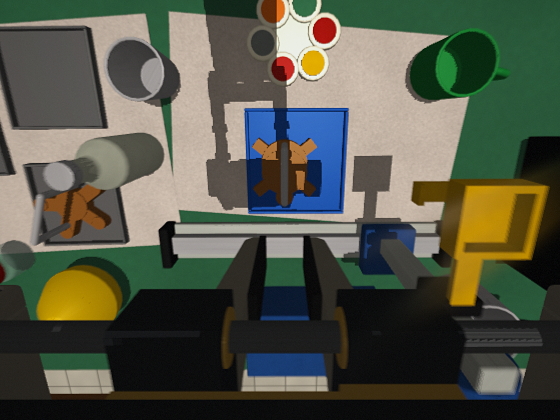

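The block stands upright in the tray (283,165), with its bar along x at (555.5, 149.6). The cup is at (555.5, ~313). I'll go to the cup, take up contact and pull down.

Emit:
{"op": "servo_tool", "data": {
  "moves": [
    [-1,-0.003,0.13,0,0,0,0],
    [-1,-0.003,0.26,0,0,0,0],
    [-1,-0.003,0.38,0,0,0,0],
    [-1,-0.003,0.48,0,0,0,0],
    [-1,-0.003,0.546,0,0,0,0],
    [-1,-0.003,0.546,0.05,0,0,0],
    [-1,-0.003,0.546,0.1,0,0,0],
    [-1,-0.003,0.546,0.15,0,0,0],
    [-1,-0.003,0.546,0.2,0,0,0],
    [-1,-0.003,0.546,0.225,0,0,0],
    [-1,-0.003,0.546,0.235,0,0,0],
    [-1,-0.003,0.546,0.235,0,0,0]
  ]
}}

```text
time_s: 13.27
position: [553.8, 312.7, 262.0]
ee_rot: [-3.141, -0.002, 3.139]
contact_force: [-4.6, -0.9, 6.1]
width: 0.003
finger_force: 3.1
```

Emit:
{"op": "servo_tool", "data": {
  "moves": [
    [-1,0,0,0.02,0,0,0],
    [-1,0,0,0.05,0,0,0],
    [-1,0,0,0.09,0,0,0],
    [-1,0,0,0.13,0,0,0],
    [-1,0,0,0.17,0,0,0],
    [-1,0,0,0.21,0,0,0],
    [-1,0,0,0.25,0,0,0],
    [-1,0,0,0.29,0,0,0],
    [-1,0,0,0.33,0,0,0],
    [-1,0,0,0.37,0,0,0],
    [-1,0,0,0.4,0,0,0],
    [-1,0,0,0.417,0,0,0]
  ]
}}

```text
time_s: 14.27
position: [554.9, 313.3, 138.2]
ee_rot: [3.14, 0.001, 3.139]
contact_force: [-4.8, -0.6, 9.8]
width: 0.005
finger_force: 4.8
```

```bash
python3 -c "
from h import *
go((554,150,139),np.pi)
p,d,c=cam('scene'); cv2.imwrite('pics/s5.png',cv2.resize(p[120:300,270:470],None,fx=4,fy=3.3))"
```

```text
t 14.27 at [554.9 313.3 138.2] [3.140e+00 1.000e-03 3.139e+00] F [-4.8 -0.6  9.8] w 0.005 ff 4.8
shift/300 [ 0.0015 -0.5443 -0.0033] rot/1.5 [ 0.0007  0.0006 -0.002 ]
```

View pics/s5.png

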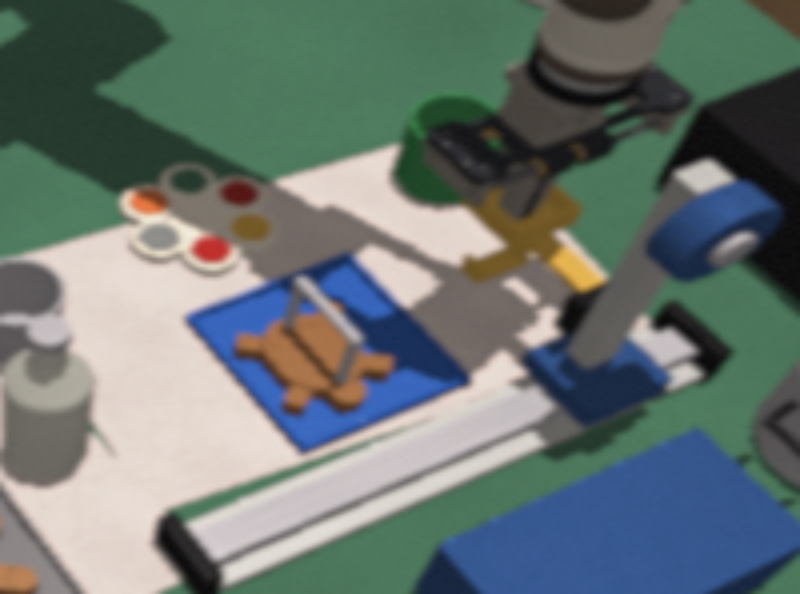

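The hook is pulled down to seat z of about 58 and the block is standing undisturbed. I'll run it in -y, keeping it down.

Emit:
{"op": "servo_tool", "data": {
  "moves": [
    [-1,0,-0.01,0,0,0,0],
    [-1,0,-0.03,0,0,0,0],
    [-1,0,-0.06,0,0,0,0],
    [-1,0,-0.09,0,0,0,0],
    [-1,0,-0.12,0,0,0,0],
    [-1,0,-0.15,0,0,0,0],
    [-1,0,-0.18,0,0,0,0],
    [-1,0,-0.21,0,0,0,0],
    [-1,0,-0.24,0,0,0,0],
    [-1,0,-0.27,0,0,0,0],
    [-1,0,-0.295,0,0,0,0],
    [-1,0,-0.31,0,0,0,0]
  ]
}}

```text
time_s: 15.32
position: [554.9, 219.7, 139.2]
ee_rot: [3.14, 0.002, 3.138]
contact_force: [-3.7, 1.4, 9.7]
width: 0.006
finger_force: 4.5
```

```bash
cat > k.py <<'E'
from h import *
go((554,145,138),np.pi)
p,d,c=cam('wrist'); W=pts(d,c)
s=arm.observe()['position']
m=(W[...,2]>s[2]+5)&(W[...,2]<s[2]+24)&(abs(W[...,0]-540)<20)&(abs(W[...,1]-s[1])<50)
q=W[m]; print(len(q), np.percentile(q,[1,99],axis=0))
cv2.imwrite('pics/w.png',p)
E
python3 k.py
```

```text
t 15.32 at [554.9 219.7 139.2] [3.140e+00 2.000e-03 3.138e+00] F [-3.7  1.4  9.7] w 0.006 ff 4.5
shift/300 [ 0.0023 -0.2489  0.0037] rot/1.5 [ 0.0007  0.001  -0.0023]
4200 [[525.57145126 192.2921689  144.56034011]
 [559.13170535 251.58067662 162.01408065]]
```

Emit:
{"op": "servo_tool", "data": {
  "moves": [
    [-1,0,-0.01,0,0,0,0],
    [-1,0,-0.03,0,0,0,0],
    [-1,0,-0.055,0,0,0,0],
    [-1,0,-0.08,0,0,0,0],
    [-1,0,-0.105,0,0,0,0],
    [-1,0,-0.13,0,0,0,0],
    [-1,0,-0.155,0,0,0,0],
    [-1,0,-0.18,0,0,0,0],
    [-1,0,-0.205,0,0,0,0],
    [-1,0,-0.225,0,0,0,0],
    [-1,0,-0.237,0,0,0,0],
    [-1,0,-0.237,0,0,0,0]
  ]
}}

```text
time_s: 16.37
position: [554.9, 148.0, 139.1]
ee_rot: [-3.141, 0.002, 3.138]
contact_force: [-4.6, -0.9, 9.1]
width: 0.002
finger_force: 4.6
```

```bash
python3 k.py; python3 -c "
from h import *
p,d,c=cam('scene'); cv2.imwrite('pics/s6.png',cv2.resize(p[140:270,280:440],None,fx=5,fy=4.5))"
```

```text
t 16.37 at [554.9 148.  139.1] [-3.141e+00  2.000e-03  3.138e+00] F [-4.6 -0.9  9.1] w 0.002 ff 4.6
shift/300 [ 0.003  -0.0099  0.0036] rot/1.5 [-0.0002  0.0012 -0.0024]
4215 [[525.56766978 120.53286474 144.53404203]
 [559.07923753 179.88248825 162.17596666]]
```

View pics/s6.png

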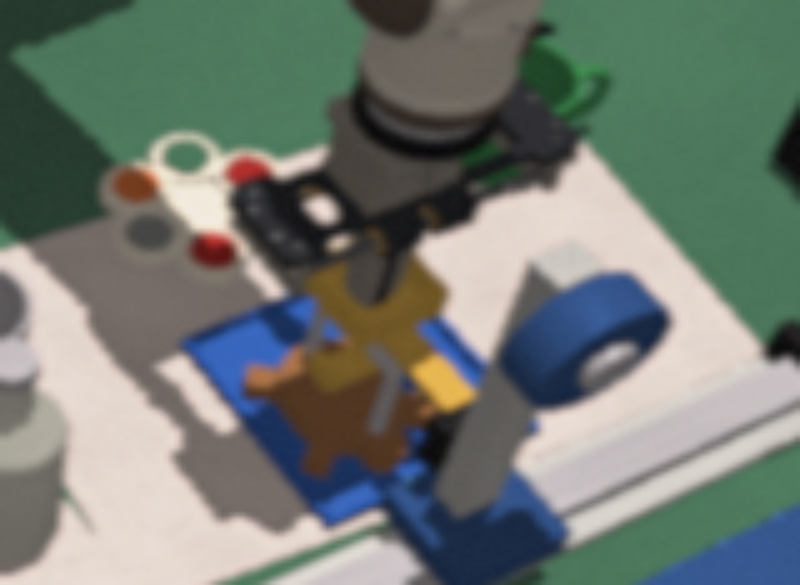

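The hook is under the bar, with its centre at y=150 and the bar at 149.6. Now I'll ease it up.

Emit:
{"op": "servo_tool", "data": {
  "moves": [
    [-1,0,0,-0.006,0,0,0],
    [-1,0,0,-0.015,0,0,0],
    [-1,0,0,-0.027,0,0,0],
    [-1,0,0,-0.039,0,0,0],
    [-1,0,0,-0.051,0,0,0],
    [-1,0,0,-0.063,0,0,0],
    [-1,0,0,-0.073,0,0,0],
    [-1,0,0,-0.081,0,0,0],
    [-1,0,0,-0.088,0,0,0],
    [-1,0,0,-0.094,0,0,0],
    [-1,0,0,-0.1,0,0,0],
    [-1,0,0,-0.106,0,0,0]
  ]
}}

```text
time_s: 17.47
position: [554.9, 148.5, 170.9]
ee_rot: [-3.141, 0.002, 3.139]
contact_force: [-3.4, 0.2, 6.2]
width: 0.002
finger_force: 3.0
```

Emit:
{"op": "servo_tool", "data": {
  "moves": [
    [-1,0,0,-0.006,0,0,0],
    [-1,0,0,-0.012,0,0,0],
    [-1,0,0,-0.018,0,0,0],
    [-1,0,0,-0.024,0,0,0],
    [-1,0,0,-0.03,0,0,0],
    [-1,0,0,-0.037,0,0,0],
    [-1,0,0,-0.044,0,0,0],
    [-1,0,0,-0.051,0,0,0],
    [-1,0,0,-0.058,0,0,0],
    [-1,0,0,-0.066,0,0,0],
    [-1,0,0,-0.074,0,0,0],
    [-1,0,0,-0.082,0,0,0]
  ]
}}

```text
time_s: 18.47
position: [554.9, 148.5, 195.2]
ee_rot: [-3.141, 0.002, 3.138]
contact_force: [-2.1, -0.8, 4.2]
width: 0.009
finger_force: 2.8
```

Emit:
{"op": "servo_tool", "data": {
  "moves": [
    [-1,0,0,-0.008,0,0,0],
    [-1,0,0,-0.016,0,0,0],
    [-1,0,0,-0.025,0,0,0],
    [-1,0,0,-0.034,0,0,0],
    [-1,0,0,-0.043,0,0,0],
    [-1,0,0,-0.052,0,0,0],
    [-1,0,0,-0.061,0,0,0],
    [-1,0,0,-0.07,0,0,0],
    [-1,0,0,-0.079,0,0,0],
    [-1,0,0,-0.088,0,0,0],
    [-1,0,0,-0.097,0,0,0],
    [-1,0,0,-0.106,0,0,0]
  ]
}}

```text
time_s: 19.47
position: [554.8, 148.5, 226.4]
ee_rot: [-3.141, 0.002, 3.138]
contact_force: [-0.9, -0.5, 4.2]
width: 0.005
finger_force: 2.4
```

Emit:
{"op": "servo_tool", "data": {
  "moves": [
    [-1,0,0,-0.009,0,0,0],
    [-1,0,0,-0.018,0,0,0],
    [-1,0,0,-0.027,0,0,0],
    [-1,0,0,-0.036,0,0,0],
    [-1,0,0,-0.045,0,0,0],
    [-1,0,0,-0.054,0,0,0],
    [-1,0,0,-0.063,0,0,0],
    [-1,0,0,-0.071,0,0,0],
    [-1,0,0,-0.078,0,0,0],
    [-1,0,0,-0.085,0,0,0],
    [-1,0,0,-0.092,0,0,0],
    [-1,0,0,-0.099,0,0,0]
  ]
}}

```text
time_s: 20.47
position: [554.1, 148.7, 254.6]
ee_rot: [3.141, -0.0, 3.139]
contact_force: [3.0, 0.0, 4.7]
width: 0.002
finger_force: 2.2
```

Emit:
{"op": "servo_tool", "data": {
  "moves": [
    [-1,0,0,-0.005,0,0,0],
    [-1,0,0,-0.01,0,0,0],
    [-1,0,0,-0.015,0,0,0],
    [-1,0,0,-0.02,0,0,0],
    [-1,0,0,-0.025,0,0,0],
    [-1,0,0,-0.03,0,0,0],
    [-1,0,0,-0.035,0,0,0],
    [-1,0,0,-0.04,0,0,0],
    [-1,0,0,-0.05,0,0,0],
    [-1,0,0,-0.06,0,0,0],
    [-1,0,0,-0.07,0,0,0],
    [-1,0,0,-0.08,0,0,0]
  ]
}}

```text
time_s: 21.47
position: [554.0, 148.6, 278.8]
ee_rot: [-3.142, -0.0, 3.139]
contact_force: [0.1, -0.5, 0.3]
width: 0.005
finger_force: 0.0
```

Emit:
{"op": "servo_tool", "data": {
  "moves": [
    [-1,0,0,-0.06,0,0,0],
    [-1,0,0,-0.12,0,0,0],
    [-1,0.1,0,-0.2,0,0,0],
    [-1,0.25,0,-0.25,0,0,0],
    [-1,0.4,0,-0.25,0,0,0],
    [-1,0.45,0,-0.25,0,0,0],
    [-1,0.45,0,-0.25,0,0,0],
    [-1,0.45,0,-0.25,0,0,0],
    [-1,0.45,0,-0.25,0,0,0],
    [-1,0.45,0,-0.25,0,0,0],
    [-1,0.45,0,-0.25,0,0,0],
    [-1,0.45,0,-0.25,0,0,0]
  ]
}}

```text
time_s: 22.47
position: [419.6, 148.9, 353.1]
ee_rot: [-3.142, -0.001, 3.138]
contact_force: [-0.3, -0.4, 0.2]
width: 0.004
finger_force: 0.0
```

```bash
python3 -c "
from h import *
go((554,145,138),np.pi)
p,d,c=cam('scene'); W=pts(d,c); cv2.imwrite('pics/s7.png',cv2.resize(p[120:270,270:450],None,fx=4.4,fy=4))
hsv=cv2.cvtColor(p,cv2.COLOR_BGR2HSV)
def f(p,W):
  h=cv2.cvtColor(p,cv2.COLOR_BGR2HSV); m=(h[...,0]<18)&(h[...,1]>70)&(W[...,2]>70)&(W[...,2]<135)&(abs(W[...,0]-554)<75)&(abs(W[...,1]-150)<75); q=W[m]; A=np.c_[q[:,:2]-[554,150],np.ones(len(q))]; 
  for _ in range(4):
    x=np.linalg.lstsq(A,q[:,2],rcond=None)[0]; r=abs(A@x-q[:,2])<4; A=A[r];q=q[r]
  print(len(q),x)
f(p,W)
p,d,c=cam('top'); W=pts(d,c); f(p,W)
C=W[150:220,170:250].reshape(-1,3); c=C[(C[:,2]>200)&(C[:,0]<584)&(C[:,0]>515)];print('cup',len(c),np.percentile(c,[2,50,98],axis=0))
"
```

```text
t 22.47 at [419.6 148.9 353.1] [-3.142e+00 -1.000e-03  3.138e+00] F [-0.3 -0.4  0.2] w 0.004 ff 0.0
shift/300 [-0.4487 -0.0113  0.7163] rot/1.5 [-0.     -0.0008 -0.0023]
487 [-8.93981359e-03  1.85719985e-02  1.16545561e+02]
156 [-2.99330177e-02 -1.45304637e-02  1.16763597e+02]
cup 244 [[525.87679268 117.03685701 256.50842221]
 [569.79214448 132.82555314 273.01038983]
 [583.41754527 174.93086767 286.72990022]]
```

View pics/s7.png

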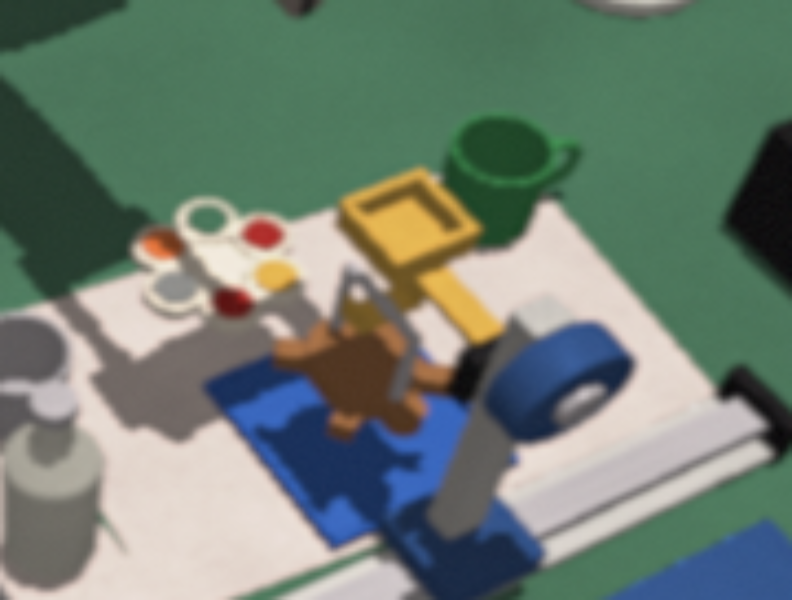

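The block hangs level from the hook: its top face is at z = 116.6 (117 expected) and its tilt is about 1° or less. The hook is fully up and the tray is clear. I'll let it settle, then hand in.

Emit:
{"op": "servo_tool", "data": {
  "moves": [
    [-1,0,0,0,0,0,0],
    [-1,0,0,0,0,0,0],
    [-1,0,0,0,0,0,0],
    [-1,0,0,0,0,0,0],
    [-1,0,0,0,0,0,0],
    [-1,0,0,0,0,0,0],
    [-1,0,0,0,0,0,0],
    [-1,0,0,0,0,0,0],
    [-1,0,0,0,0,0,0],
    [-1,0,0,0,0,0,0],
    [-1,0,0,0,0,0,0],
    [-1,0,0,0,0,0,0]
  ]
}}

```text
time_s: 23.57
position: [419.1, 149.0, 353.5]
ee_rot: [-3.142, 0.0, 3.139]
contact_force: [-1.3, 0.2, -0.2]
width: 0.004
finger_force: 0.0
```

Emit:
{"op": "servo_tool", "data": {
  "moves": [
    [-1,0,0,0,0,0,0],
    [-1,0,0,0,0,0,0],
    [-1,0,0,0,0,0,0],
    [-1,0,0,0,0,0,0],
    [-1,0,0,0,0,0,0],
    [-1,0,0,0,0,0,0],
    [-1,0,0,0,0,0,0],
    [-1,0,0,0,0,0,0],
    [-1,0,0,0,0,0,0],
    [-1,0,0,0,0,0,0],
    [-1,0,0,0,0,0,0],
    [-1,0,0,0,0,0,0]
  ]
}}

```text
time_s: 24.57
position: [419.1, 149.0, 353.5]
ee_rot: [-3.142, -0.0, 3.139]
contact_force: [0.1, -1.2, 0.6]
width: 0.005
finger_force: 0.0
```

```bash
python3 -c "
from h import *
a,_,_=cam('scene'); [cam('scene') for _ in range(4)]; b,_,_=cam('scene')
print(cv2.absdiff(a,b)[150:240,320:400].mean())
print(arm.job_done())"
```

```text
0.7548148148148148
the job is handed in; nothing more can be done
None
```

The napkin sample was the turtle: the turtle block now hangs level and still from the fully raised hook, clear of the tray with the arm touching nothing, and I handed the job in at about 25 s.

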